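Assemble a small test-sieve stack on the sieve shaker

ROBOT

A 6-joint arm with a two-finger parallel gripper is mounted at the origin on a cart in front of the work surface, level with it; the furniture and walls round the work are solid. World frame = base frame: x ahead of the robot, y to its left, z up, the work surface at z = 0. Lengths are in m, angles in rad, forces in N, time in s.
With the tool pointing down it reaches from about 0.225 to 0.875 m from the base axis. Payload 3.4 kg.
Tool frame: the origin (TCP) lies between the finger pads; the fingertips stand 11 mm ahead of it and the grasp point (between the pads) lies 8 mm behind it; z points along the fingers, y is the line along which they close (so a half turn about z gives the same grasp; the last joint's range is limited). The gripper opens to 85 mm and grips with 20 to 120 N. Pads are 22 mm wide; open, the fingers measure 114 mm over their backs; the gripper's body (76 mm by 85 mm) begins 54 mm behind the grasp point. The pads swing forward as they close: fully open they stand 13 mm farther back than shut.
Start: joints at [-1.363, 0.276, 1.505, -0, 1.361, -0.121], TCP at [0.186, -0.544, 0.242] pointing down, gripper open.
Joint ranges: [-2.89, 2.89], [-0.75, 2.08], [0.22, 2.7], [-1.18, 4.32], [0.11, 2.71], [-2.7, 2.7]. Speed limits (rad/s): [2.57, 2.57, 3.14, 3.14, 3.14, 3.14].

INTERFACE

Orientations are given as a unit quaternion [w, x, y, z].
In Python, from rig import sensors, eyes, manip gives the robot as it stands.
- The arm moves only by the tool drive_tool, never from a script. Its argument "deltas" is a list of rows, each an object with "linear": the shift along the world's x, y, z in mm, a list of three; "twist": the turn about the world's z in degrees; "claw": the opening, from 0 (shut) to 1 (fully open). In form: [{"linear": [tx, ty, tz], "twist": twist, "claw": claw}, ...]. A call has 1 to 12 rows; each row is the pose to reach, as a shift and turn from the pose commanded when the call began; what a row does not reach only later rows make up. A row lasts 1/12 s, in which the tool goes at most 41.7 mm and 7.16 degrees, less where a joint would pass 70% of its speed; a pose out of reach is approached as far as the arm can. A call with a gripper value outside its range is refused whole. The fingers move at their own pace and stop on an object; "squeeze" is the grip in N (left out, the last holds). Time passes only in rows, so rows that repeat a pose let the fingers close. It gives the time, the measured TCP pose, the force, the opening and the grip force at its end, in the units of the state.
- sensors.get_state(): the state, without advancing time (a new reading comes with each control period).
- eyes.get_image(name): name is "scene" or "top" or "wrist"; returns the picture (420x560x3 uint8, red, green, blue); there is no depth.
- eyes.camera_model(name): a dict with "intrinsics" (3x3 intrinsics, pixels), "R" (3x3) and "t" (3): a world point X has camera coordinates R X + t. Camera axes: x right, y down, z forward; pixel columns grow to the right and rows downward; lengths in m; the calibration is good to about 2 mm. The wrist camera is an equidistant fisheye: a pixel r from the principal point sees the ray r / f radians off the axis. A picture is of the moment at which its call begins: read the wrist's pose just before it. camera_model takes no time and is no camera call; for the wrist camera it gives the pose at the moment of the call.
- manip.sign_off(): hands the job in; it is judged then, once.
The state is a dict: "clock": time; "qpos": joint angles; "qd": joint speeds; "effort": joint torques, N m; "position": TCP position; "ee_rot": TCP orientation; "contact_force": force on the tool from outside, world axes, zero at the start; "moment": the same for the moment, N m; "width": finger opening in m; "gripper_force": force on a finger pad.
Only numpy, scipy, OpenCV 4.12 (cv2) and the standard library are available. Lean on these libraries where they do the work, as an engineer would, in place of code of your own. Each camera call takes 0.05 s, during which the arm holds its last target. There are 200 camera calls.

TASK

Build up the test-sieve stack on the shaker for a residue test, one piece at a time from the bottom up: the plain receiver pan down into the shaker's seating ring, then the shallow fine-mesh sieve, then the deep coarse-mesh sieve, and the lid on top. Each piece must nest fully home, level, in the one below it. Leave the two cups and the brass weight standing where they are.

Things in the scene. Friction and masses are not known exactly. Their poses are not given: they have to be found in the camera images.
- shaker_seat (a point): Centre of the black floor inside the seating ring of the sieve shaker, 56 mm above the worktop; z up. The shaker is fixed: a round grey body 150 mm across with a black front panel and a 104 mm aluminium plate on top, which carries the ring (78 mm outside, 66 mm inside, 5 mm high). The pan stands in the ring with 2 mm to spare all round.
- pan: Receiver pan, steel: a plain open cup 62 mm outside, 56 mm inside, 28 mm high, its smooth closed bottom 2 mm thick (no mesh, no skirt), the lowest 4 mm tapering in to 57 mm. Origin at the centre of its underside, z up; yaw does not matter. 0.13 kg. Grasp it across the outside, fingertips 7 mm or more above its foot so that they clear the ring.
- fine_sieve: Shallow sieve, steel, closed by a dense dark wire cloth 10 mm above its foot. Frame 62 mm outside, 56 inside, 30 mm high in all; the lowest 8 mm are a skirt 52.4 mm wide, tapering to 48, that drops into the piece below until the shoulder rests on its rim. Origin: centre of the skirt's foot, z up; home, 20 mm above the pan's origin. Yaw is free. 0.12 kg. Grasp above the shoulder.
- coarse_sieve: Deep sieve, steel, with an open see-through grid of wires 8 mm apart, 10 mm above its foot. Frame 62 mm outside, 56 inside, 44 mm high in all; lowest 8 mm the same tapered skirt (52.4 mm) as the fine sieve. Origin: centre of the skirt's foot, z up; home, 22 mm above the fine sieve's origin. Yaw is free. 0.15 kg. Grasp above the shoulder.
- lid: Lid, steel, right way up: a disc 62 mm wide, 8 to 12 mm above its foot, over a plug skirt 8 mm deep, 52.4 mm wide, tapering to 48; in the middle an upright black knob 22 mm in diameter, from 17 to 36 mm above the foot. Origin: centre of the skirt's foot, z up; home, 36 mm above the coarse sieve's origin. Yaw is free. 0.11 kg. Grasp the knob.
- cup_grey: Bystander: an open grey plastic weighing cup with orange-brown inside, 76 mm across and 75 mm high; origin at the centre of its underside. Leave it.
- cup_lidded: Bystander: a weighing cup with a white lid on, 74 mm across and 77 mm high; origin at the centre of its underside. Leave it.
- brass_weight: Bystander: a small brass knob weight, 26 mm across and 36 mm high; origin at the centre of its underside. Leave it.
- cone_tin: Bystander, fixed: a shut red tin box, 112 mm (its x) by 152 mm (its y) and 48 mm high; origin at the centre of its underside. It and the shaker may stand either way about, left and right.
Not all that is in view belongs to the job. Leave any purple look-alike of the lid alone.

How it is judged:
By the outcome, as a careful person would: the job done as asked, in the order asked, and still so for the second after the job is handed in, with the robot touching nothing.
It also fails if it takes over 112 s, if anything falls off the work surface, if the arm or the gripper's body presses on something with over 40 N, if the wrist force passes 120 N, or if a joint passes its speed limit or range.

## Working session

There is one attempt and no reset: what is moved stays moved. The work goes in short steps, Python scripts to look and compute and a tool call to move; the robot and the scene stay as the last step left them, time stands still between calls to the robot, and variables do not carry over. Pictures are saved under pics/ and viewed, at most 14 in all, crops included, and the job is handed in when it is done.

Besides the shell and the picture viewer there is one more tool, called after "Emit:" in YAML: its name, and indented under it one key for each argument. drive_tool: Moves the arm, as the interface text tells. Its arguments: {"type":"object","properties":{"deltas":{"type":"array","items":{"type":"object","properties":{"linear":{"type":"array","items":{"type":"number"}},"twist":{"type":"number"},"claw":{"type":"number"}}}},"squeeze":{"type":"number"}},"required":["deltas"]}

```bash
ls; mkdir -p pics
python3 - <<'E'
from rig import sensors, eyes, manip
import cv2
s=sensors.get_state();print(s)
for n in ("scene","top","wrist"):
    m=eyes.camera_model(n);print(n,m)
    im=eyes.get_image(n);cv2.imwrite(f"pics/{n}0.png",im[:,:,::-1])
E
```

```text
pics
{'clock': 0.0, 'qpos': array([-1.36299725e+00,  2.76596931e-01,  1.50617490e+00,  5.11480667e-06,
        1.36071487e+00, -1.21054181e-01]), 'qd': array([-1.43798502e-03,  7.13723920e-04, -1.47240057e-04, -1.12499612e-03,
        5.92996376e-04, -7.47640644e-06]), 'effort': array([-9.85957704e-04, -4.16787779e+01, -2.45806825e+01, -5.42121034e-04,
        1.11663993e-02,  9.89001947e-07]), 'position': array([ 0.18555689, -0.54367227,  0.24142196]), 'ee_rot': array([-9.46243475e-04,  9.86512016e-01,  1.63686117e-01, -3.85636255e-05]), 'contact_force': array([ 0.08299   ,  0.08305774, -0.36748479]), 'moment': array([ 0.02061644,  0.01228377, -0.00201862]), 'gripper_force': 0.0, 'width': 0.08481167836721255}
scene {'intrinsics': array([[417.36608881,   0.        , 277.20032775],
       [  0.        , 417.36608881, 213.2562708 ],
       [  0.        ,   0.        ,   1.        ]]), 'R': array([[ 0.84474009, -0.53516526,  0.00351166],
       [-0.19349664, -0.31153248, -0.93032605],
       [ 0.49897218,  0.78520422, -0.36671665]]), 't': array([-0.41719426,  0.17471303,  0.84900042])}
top {'intrinsics': array([[483.67006968,   0.        , 284.97726591],
       [  0.        , 483.67006968, 207.63048517],
       [  0.        ,   0.        ,   1.        ]]), 'R': array([[-1.82888339e-04, -9.99976306e-01,  6.88139599e-03],
       [-9.87741275e-01, -8.93542342e-04, -1.56097329e-01],
       [ 1.56099779e-01, -6.82558723e-03, -9.87717708e-01]]), 't': array([-0.02344488,  0.50722965,  1.14995784])}
wrist {'intrinsics': array([[325.1922621 ,   0.        , 284.53874971],
       [  0.        , 325.1922621 , 213.75714122],
       [  0.        ,   0.        ,   1.        ]]), 'R': array([[ 0.32295632, -0.94640964, -0.00283031],
       [-0.90537273, -0.30982109,  0.29036376],
       [-0.27567995, -0.09121232, -0.95691216]]), 't': array([-0.57469708, -0.03793592,  0.38053422])}
```

View pics/scene0.png

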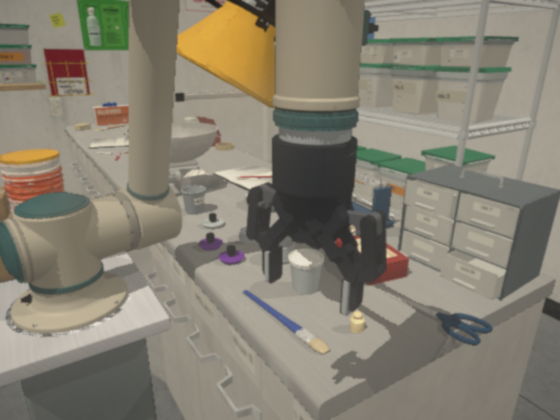

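View pics/top0.png

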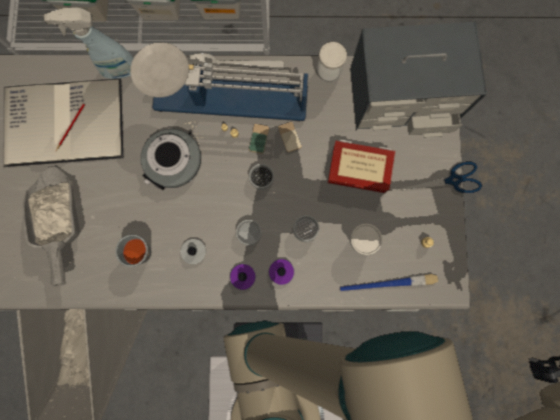

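The scene view shows the shaker side, the lid and two purple decoys. In the top view the shaker is at about (170,155), the lid at (193,250), the purple decoys at (242,276) and (281,271), and three round pieces at (262,176), (248,231) and (305,229). The grey cup is at (133,250), the lidded cup at (366,240) and the brass weight at (428,241). I'll zoom in.

Run:
```python
import cv2
im=cv2.imread("pics/top0.png")[120:300,110:330]
cv2.imwrite("pics/c1.png",cv2.resize(im,None,fx=3.3,fy=3.3,interpolation=cv2.INTER_CUBIC))
```

```text
(no output)
```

View pics/c1.png

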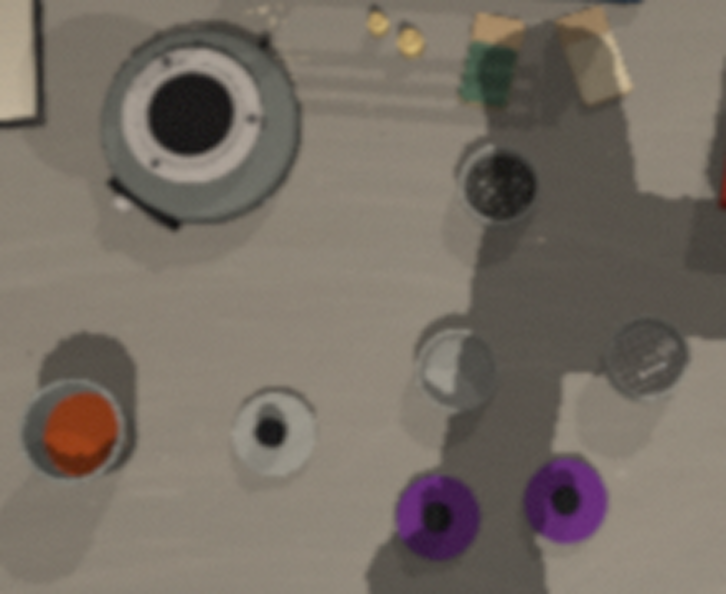

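The crop shows the shaker's black floor at crop (191,114). The dark-mesh fine sieve is at (498,184), the plain pan at (455,370), the open-grid coarse sieve at (647,359) and the steel lid's knob at (271,432).

```bash
cat > h.py <<'E'
import numpy as np, cv2
def ray(m,u,v,fish=False):
    K=m["intrinsics"]; x=(u-K[0,2])/K[0,0]; y=(v-K[1,2])/K[1,1]
    if fish:
        r=np.hypot(x,y); d=np.array([np.sin(r)*x/max(r,1e-9),np.sin(r)*y/max(r,1e-9),np.cos(r)])
    else: d=np.array([x,y,1])
    R,t=np.array(m["R"]),np.array(m["t"]); d=R.T@d
    return -R.T@t, d/np.linalg.norm(d)
def at_z(m,u,v,z,fish=False):
    c,d=ray(m,u,v,fish); return c+d*(z-c[2])/d[2]
def project(m,X,fish=False):
    K=m["intrinsics"]; p=np.array(m["R"])@np.asarray(X)+m["t"]
    if fish:
        r=np.hypot(p[0],p[1]); th=np.arctan2(r,p[2]); q=p[:2]/max(r,1e-9)*th
    else: q=p[:2]/p[2]
    return q*K[0,0]+K[:2,2]
def tri(rays):
    A=np.zeros((3,3));b=np.zeros(3)
    for c,d in rays:
        P=np.eye(3)-np.outer(d,d);A+=P;b+=P@c
    return np.linalg.solve(A,b)
E
python3 - <<'E'
from rig import sensors,eyes
from h import *
m=eyes.camera_model("top"); ms=eyes.camera_model("scene");mw=eyes.camera_model("wrist")
for n,a,b,z in [("seat",191,114,.056),("fine",498,184,.030),("pan",455,370,.028),("coarse",647,359,.044),("lid",271,432,.036),("cupg",72,429,.075)]:
    p=at_z(m,110+a/3.3,120+b/3.3,z);print(n,p.round(3),np.hypot(*p[:2]).round(3),"scene px",project(ms,p).round(0),"wr",project(mw,p,1).round(0))
for n,u,v,z in [("cupl",366,240,.077),("brass",428,241,.036),("tin",361,166,.048)]: print(n,at_z(m,u,v,z).round(3))
q=sensors.get_state()["ee_rot"]
from scipy.spatial.transform import Rotation as R
print(R.from_quat(np.r_[q[1:],q[0]]).as_matrix().round(3)); print("cam",-mw["R"].T@mw["t"])
E
```

```text
seat [0.637 0.265 0.056] 0.69 scene px [271. 188.] wr [ -30. -131.]
fine [0.59  0.037 0.03 ] 0.591 scene px [299. 221.] wr [  32. -132.]
pan [0.448 0.068 0.028] 0.453 scene px [249. 229.] wr [-14. -62.]
coarse [ 0.454 -0.075  0.044] 0.461 scene px [280. 242.] wr [ 32. -79.]
lid [0.401 0.202 0.036] 0.449 scene px [212. 213.] wr [-60. -31.]
cupg [0.401 0.337 0.075] 0.523 scene px [193. 188.] wr [-97. -27.]
cupl [ 0.424 -0.214  0.077]
brass [ 0.426 -0.373  0.036]
tin [ 0.611 -0.212  0.048]
[[ 0.946  0.323 -0.   ]
 [ 0.323 -0.946  0.001]
 [ 0.    -0.001 -1.   ]]
cam [ 0.25617078 -0.52098687  0.37363824]
```

Emit:
drive_tool:
  deltas:
    - {"linear": [40,100,0],"twist": 0,"claw": 1}
    - {"linear": [110,260,0],"twist": 0,"claw": 1}
    - {"linear": [110,260,0],"twist": 0,"claw": 1}
    - {"linear": [110,260,0],"twist": 0,"claw": 1}
    - {"linear": [110,260,0],"twist": 0,"claw": 1}
    - {"linear": [180,430,0],"twist": 0,"claw": 1}
    - {"linear": [180,430,0],"twist": 0,"claw": 1}
    - {"linear": [180,430,0],"twist": 0,"claw": 1}
    - {"linear": [180,430,0],"twist": 0,"claw": 1}
    - {"linear": [180,430,0],"twist": 0,"claw": 1}
    - {"linear": [180,430,0],"twist": 0,"claw": 1}
    - {"linear": [180,430,0],"twist": 0,"claw": 1}

```text
clock: 1.15
position: [0.3666, -0.1085, 0.2423]
ee_rot: [-0.002, 0.986, 0.167, 0.001]
contact_force: [-0.1, -0.3, 0.0]
width: 0.0856
gripper_force: 0.0
```

Emit:
drive_tool:
  deltas:
    - {"linear": [34,84,0],"twist": 0,"claw": 1}
    - {"linear": [34,84,0],"twist": 0,"claw": 1}
    - {"linear": [34,84,0],"twist": 0,"claw": 1}
    - {"linear": [34,84,0],"twist": 0,"claw": 1}
    - {"linear": [34,84,0],"twist": 0,"claw": 1}

```text
clock: 1.57
position: [0.3993, -0.0307, 0.2421]
ee_rot: [0.001, 0.986, 0.165, -0.001]
contact_force: [-0.5, 0.6, 1.3]
width: 0.0854
gripper_force: 0.0
```

```bash
cat > snap.py <<'E'
import sys,pickle,cv2
from rig import sensors,eyes
n=sys.argv[1]; m=eyes.camera_model("wrist"); s=sensors.get_state(); im=eyes.get_image("wrist")
cv2.imwrite(f"pics/{n}.png",im[:,:,::-1]); pickle.dump((m,s),open(f"pics/{n}.pkl","wb"))
print(s["clock"],s["position"].round(4),s["width"],s["ee_rot"].round(4))
E
python3 snap.py w1
```

```text
1.5667 [ 0.3993 -0.0307  0.2421] 0.08544344244404609 [ 5.000e-04  9.864e-01  1.645e-01 -6.000e-04]
```

Emit:
drive_tool:
  deltas:
    - {"linear": [0,160,0],"twist": 0,"claw": 1}
    - {"linear": [0,160,0],"twist": 0,"claw": 1}
    - {"linear": [0,160,0],"twist": 0,"claw": 1}
    - {"linear": [0,160,0],"twist": 0,"claw": 1}
    - {"linear": [0,160,0],"twist": 0,"claw": 1}
    - {"linear": [0,160,0],"twist": 0,"claw": 1}
    - {"linear": [0,160,0],"twist": 0,"claw": 1}

```text
clock: 2.2
position: [0.3998, 0.1279, 0.2422]
ee_rot: [0.001, 0.987, 0.163, -0.0]
contact_force: [0.2, -0.1, 1.2]
width: 0.0853
gripper_force: 0.0
```

```bash
python3 snap.py w2; python3 -c "
import cv2,numpy as np
a=[cv2.imread(f'pics/w{i}.png') for i in (1,2)]
cv2.imwrite('pics/w12.png',cv2.resize(np.vstack(a),(800,1200))[:600]);cv2.imwrite('pics/w12b.png',cv2.resize(np.vstack(a),(800,1200))[600:])"
```

```text
2.2 [0.3998 0.1279 0.2422] 0.08529197161769843 [ 8.000e-04  9.866e-01  1.629e-01 -3.000e-04]
```

View pics/w12.png

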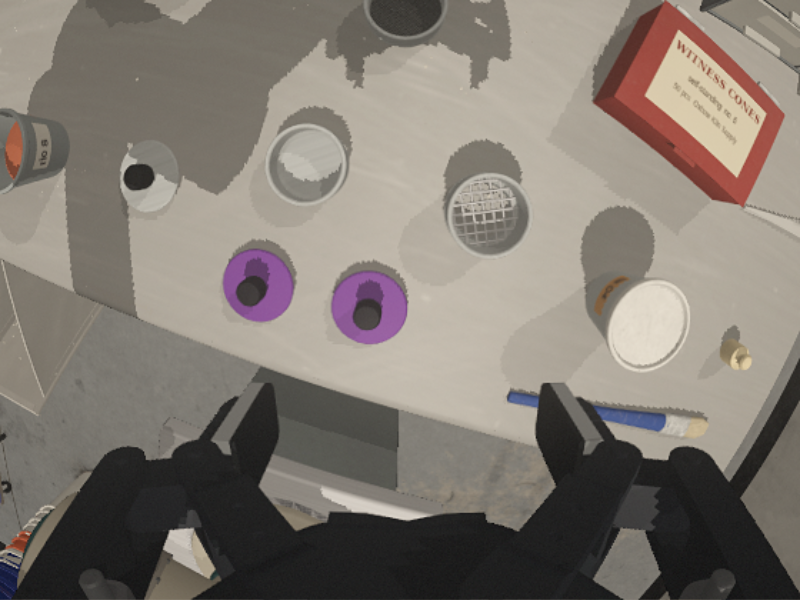

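View pics/w12b.png

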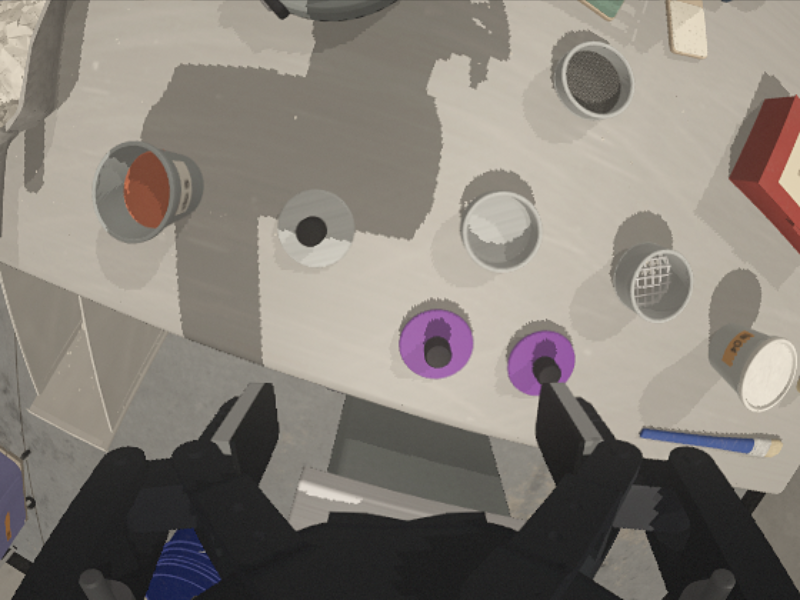

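In w1 (800-wide) the pan rim is at (307,164), the coarse rim at (489,214) and the knob at (137,176). In w2 the pan rim is at (500,231), coarse (659,285), fine (596,79) and the knob at (311,231). Next I'll triangulate from these.

Run:
```python
import pickle
from h import *
from rig import eyes
a=pickle.load(open("pics/w1.pkl","rb"))[0];b=pickle.load(open("pics/w2.pkl","rb"))[0];t=eyes.camera_model("top")
s=.7
for n,z,p1,p2,pt in [("pan",.028,(307,164),(500,231),(455,370)),("coarse",.044,(489,214),(659,285),(647,359)),("knob",.036,(136,175),(311,230),(271,432)),("fine",.030,None,(596,79),(498,184))]:
    T=(t,110+pt[0]/3.3,120+pt[1]/3.3)
    W=[(m,p[0]*s,p[1]*s) for m,p in((a,p1),(b,p2)) if p]
    R=[ray(*w,True) for w in W]; 
    print(n,"tri wrist",tri(R).round(4) if len(R)>1 else "","tri all",tri(R+[ray(*T)]).round(4),"at z",[at_z(*w,z,True).round(4)[:2] for w in W],at_z(*T,z).round(4)[:2])
```

```text
pan tri wrist [0.449  0.0664 0.0174] tri all [0.449  0.0672 0.0186] at z [array([0.4501, 0.0642]), array([0.4492, 0.0689])] [0.4479 0.0681]
coarse tri wrist [ 0.4579 -0.0751  0.0372] tri all [ 0.4571 -0.0754  0.0359] at z [array([ 0.4586, -0.0737]), array([ 0.4577, -0.0705])] [ 0.4545 -0.0746]
knob tri wrist [0.4046 0.2044 0.0313] tri all [0.4033 0.2048 0.0286] at z [array([0.4056, 0.2015]), array([0.4054, 0.2037])] [0.4012 0.2024]
fine tri wrist  tri all [0.5904 0.0371 0.0274] at z [array([0.5897, 0.038 ])] [0.5896 0.037 ]
```

Emit:
drive_tool:
  deltas:
    - {"linear": [24,-30,0],"twist": 0,"claw": 1}
    - {"linear": [49,-61,-20],"twist": 0,"claw": 1}
    - {"linear": [49,-61,-60],"twist": 0,"claw": 1}
    - {"linear": [49,-61,-100],"twist": 0,"claw": 1}
    - {"linear": [49,-61,-140],"twist": 0,"claw": 1}
    - {"linear": [49,-61,-140],"twist": 0,"claw": 1}
    - {"linear": [49,-61,-160],"twist": 0,"claw": 1}
    - {"linear": [49,-61,-180],"twist": 0,"claw": 1}
    - {"linear": [49,-61,-200],"twist": 0,"claw": 1}
    - {"linear": [49,-61,-215],"twist": 0,"claw": 1}
    - {"linear": [49,-61,-223],"twist": 0,"claw": 1}
    - {"linear": [49,-61,-223],"twist": 0,"claw": 1}

```text
clock: 3.25
position: [0.4488, 0.0677, 0.0194]
ee_rot: [0.0, 0.987, 0.163, -0.001]
contact_force: [0.2, 0.3, 0.8]
width: 0.0853
gripper_force: 0.0
```

```bash
python3 snap.py g1
```

```text
3.25 [0.4488 0.0677 0.0194] 0.08527930213194441 [ 1.000e-04  9.867e-01  1.628e-01 -6.000e-04]
```

View pics/g1.png

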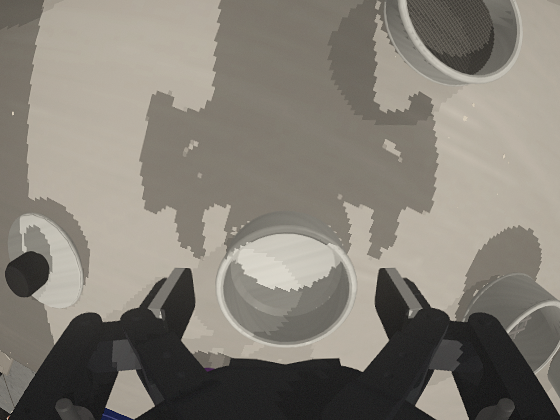

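The fingers straddle the pan evenly. Its rim spans columns 217–356 with its bottom at row 346, and the fine sieve's rim spans columns 383–522 with its bottom at row 84.

```bash
cat >> h.py <<'E'
from scipy.optimize import least_squares
def circ(m,c,z,r,fish=True):
    a=np.linspace(0,2*np.pi,180); return np.array([project(m,[c[0]+r*np.cos(t),c[1]+r*np.sin(t),z],fish) for t in a])
def fit(m,z,r,c0,left=None,right=None,top=None,bottom=None,fish=True):
    def f(c):
        P=circ(m,c,z,r,fish); v=[(left,P[:,0].min()),(right,P[:,0].max()),(top,P[:,1].min()),(bottom,P[:,1].max())]
        return [q-o for o,q in v if o is not None]
    s=least_squares(f,c0,diff_step=1e-3); return s.x.round(4),s.fun.round(1)
E
python3 - <<'E'
import pickle
from h import *
m=pickle.load(open("pics/g1.pkl","rb"))[0]
for z in(.024,.028,.032):print(z,fit(m,z,.031,[.449,.067],217,356,None,346))
for z in(.026,.030,.034):print(z,fit(m,z,.031,[.59,.037],383,522,None,84))
E
```

```text
0.024 (array([0.4473, 0.0653]), array([ 1.6, -1.6, -0.4]))
0.028 (array([0.4502, 0.0663]), array([-0.6,  0.6,  0.2]))
0.032 (array([0.453 , 0.0673]), array([-3.1,  3.1,  0.8]))
0.026 (array([0.5896, 0.038 ]), array([ 6.3, -9.4,  0.2]))
0.03 (array([0.5885, 0.0396]), array([ 4.8, -7.2,  0.2]))
0.034 (array([0.5874, 0.0412]), array([ 3.2, -4.9,  0.1]))
```

Emit:
drive_tool:
  deltas:
    - {"linear": [0,0,0],"twist": 0,"claw": 0.5}
    - {"linear": [0,0,0],"twist": 0,"claw": 0.5}
    - {"linear": [0,0,0],"twist": 0,"claw": 0.5}
    - {"linear": [0,0,0],"twist": 0,"claw": 0.5}
    - {"linear": [0,0,0],"twist": 0,"claw": 0.5}
    - {"linear": [0,0,0],"twist": 0,"claw": 0.5}
    - {"linear": [0,0,0],"twist": 0,"claw": 0.5}
    - {"linear": [0,0,0],"twist": 0,"claw": 0.5}
    - {"linear": [0,0,10],"twist": 0,"claw": 0.5}
    - {"linear": [0,0,20],"twist": 0,"claw": 0.5}
    - {"linear": [0,0,30],"twist": 0,"claw": 0.5}
    - {"linear": [0,0,30],"twist": 0,"claw": 0.5}
  squeeze: 40

```text
clock: 4.3
position: [0.4504, 0.0688, 0.0516]
ee_rot: [0.0, 0.986, 0.164, 0.002]
contact_force: [1.0, -0.5, -0.9]
width: 0.0609
gripper_force: 44.3
```

Emit:
drive_tool:
  deltas:
    - {"linear": [0,0,30],"twist": 0,"claw": 0.5}
    - {"linear": [0,0,60],"twist": 0,"claw": 0.5}
    - {"linear": [0,0,90],"twist": 0,"claw": 0.5}
    - {"linear": [0,0,120],"twist": 0,"claw": 0.5}
    - {"linear": [20,20,130],"twist": 0,"claw": 0.5}
    - {"linear": [40,40,130],"twist": 0,"claw": 0.5}
    - {"linear": [60,60,130],"twist": 0,"claw": 0.5}
    - {"linear": [80,80,130],"twist": 0,"claw": 0.5}
    - {"linear": [90,90,130],"twist": 0,"claw": 0.5}
    - {"linear": [90,90,130],"twist": 0,"claw": 0.5}
    - {"linear": [90,90,130],"twist": 0,"claw": 0.5}

```text
clock: 5.22
position: [0.5383, 0.159, 0.1787]
ee_rot: [0.0, 0.986, 0.164, -0.001]
contact_force: [-0.3, 0.2, -1.1]
width: 0.0607
gripper_force: 44.7
```

```bash
python3 snap.py p1
```

```text
5.2167 [0.5383 0.159  0.1787] 0.060679933434808916 [ 3.000e-04  9.864e-01  1.643e-01 -8.000e-04]
```

View pics/p1.png

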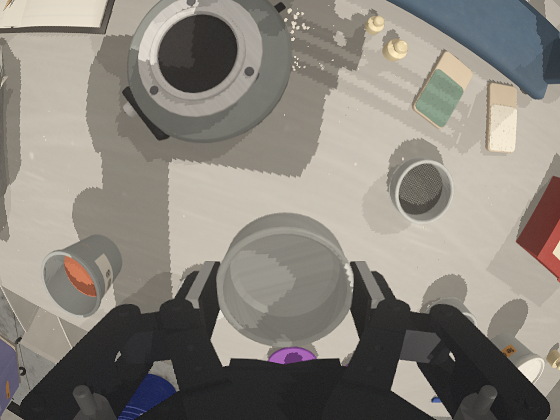

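The pan is held with its rim spanning columns 217–352 and its bottom at row 346. The black seat floor spans columns 158–238 and rows 14–93. I'll refine the seat numerically.

Run:
```python
import pickle
from h import *
from rig import eyes
m,s=pickle.load(open("pics/p1.pkl","rb"))
im=cv2.imread("pics/p1.png"); g=cv2.cvtColor(im,cv2.COLOR_BGR2GRAY)
n,lab,st,ce=cv2.connectedComponentsWithStats((g<60).astype(np.uint8)); k=lab[53,198]; mask=(lab==k).astype(np.uint8)
x,y,w,h,A=st[k];print("black",st[k])
for z in(.052,.056,.060):print(z,fit(m,z,.033,[.637,.265],x-.5,x+w-.5,y-.5,y+h-.5))
t=cv2.cvtColor(cv2.imread("pics/top0.png"),cv2.COLOR_BGR2GRAY);mt=eyes.camera_model("top")
n,lab,st,ce=cv2.connectedComponentsWithStats((t<70).astype(np.uint8));k=lab[154,168];x2,y2,w2,h2,_=st[k];print("top",st[k])
f=fit(mt,.056,.033,[.637,.265],x2-.5,x2+w2-.5,y2-.5,y2+h2-.5,fish=False);print(f)
print("tri",tri([ray(m,x+w/2-.5,y+h/2-.5,True),ray(mt,x2+w2/2-.5,y2+h2/2-.5)]))
zt=s["position"][2]
for dz in(-.006,0,.006):
  print("pan held at",fit(m,.0094-.001+zt+dz,.031,s["position"][:2],217,352,None,346))
print(s["position"])
```

```text
black [ 159   15   78   78 3422]
0.052 (array([0.6385, 0.267 ]), array([-0.3,  0.3,  0.1, -0.1]))
0.056 (array([0.638 , 0.2658]), array([-1. ,  0.8, -0.5,  0.4]))
0.06 (array([0.6376, 0.2646]), array([-1.7,  1.4, -1.1,  1. ]))
top [155 142  26  25 489]
(array([0.6385, 0.2665]), array([-0.4,  0.4, -0.5,  0.5]))
tri [0.63822427 0.26592139 0.05438773]
pan held at (array([0.5346, 0.1569]), array([ 0.9, -0.9, -0.2]))
pan held at (array([0.5389, 0.1583]), array([-2.4,  2.4,  0.7]))
pan held at (array([0.5431, 0.1597]), array([-6.1,  6.1,  1.7]))
[0.53828253 0.15897544 0.17871689]
```

Emit:
drive_tool:
  deltas:
    - {"linear": [20,21,0],"twist": 0,"claw": 0.5}
    - {"linear": [40,43,0],"twist": 0,"claw": 0.5}
    - {"linear": [60,64,0],"twist": 0,"claw": 0.5}
    - {"linear": [80,86,-10],"twist": 0,"claw": 0.5}
    - {"linear": [100,107,-30],"twist": 0,"claw": 0.5}
    - {"linear": [100,107,-50],"twist": 0,"claw": 0.5}
    - {"linear": [100,107,-70],"twist": 0,"claw": 0.5}
    - {"linear": [100,107,-85],"twist": 0,"claw": 0.5}
    - {"linear": [100,107,-88],"twist": 0,"claw": 0.5}
    - {"linear": [100,107,-88],"twist": 0,"claw": 0.5}
    - {"linear": [100,107,-88],"twist": 0,"claw": 0.5}

```text
clock: 6.18
position: [0.6388, 0.2651, 0.0922]
ee_rot: [0.0, 0.987, 0.163, 0.0]
contact_force: [-0.5, -0.2, -0.7]
width: 0.0609
gripper_force: 44.7
```

Emit:
drive_tool:
  deltas:
    - {"linear": [0,0,-3],"twist": 0,"claw": 0.5}
    - {"linear": [0,0,-5],"twist": 0,"claw": 0.5}
    - {"linear": [0,0,-7],"twist": 0,"claw": 0.5}
    - {"linear": [0,0,-9],"twist": 0,"claw": 0.5}
    - {"linear": [0,0,-11],"twist": 0,"claw": 0.5}
    - {"linear": [0,0,-12],"twist": 0,"claw": 0.5}
    - {"linear": [0,0,-13],"twist": 0,"claw": 0.5}
    - {"linear": [0,0,-13],"twist": 0,"claw": 0.5}
    - {"linear": [0,0,-13],"twist": 0,"claw": 0.5}

```text
clock: 6.93
position: [0.6387, 0.2658, 0.0782]
ee_rot: [0.0, 0.987, 0.164, -0.0]
contact_force: [-0.7, -0.5, -0.8]
width: 0.0607
gripper_force: 44.7
```

Emit:
drive_tool:
  deltas:
    - {"linear": [0,0,-1],"twist": 0,"claw": 0.5}
    - {"linear": [0,0,-2],"twist": 0,"claw": 0.5}
    - {"linear": [0,0,-3],"twist": 0,"claw": 0.5}
    - {"linear": [0,0,-3],"twist": 0,"claw": 0.5}

```text
clock: 7.27
position: [0.6389, 0.2659, 0.0773]
ee_rot: [-0.0, 0.987, 0.164, 0.001]
contact_force: [-2.4, -0.7, 7.3]
width: 0.061
gripper_force: 45.4
```

Emit:
drive_tool:
  deltas:
    - {"linear": [0,0,-1],"twist": 0,"claw": 0.5}
    - {"linear": [0,0,-1],"twist": 0,"claw": 0.5}
    - {"linear": [0,0,-1],"twist": 0,"claw": 0.5}

```text
clock: 7.52
position: [0.6389, 0.2659, 0.0772]
ee_rot: [-0.0, 0.987, 0.164, 0.001]
contact_force: [-3.3, -0.4, 10.5]
width: 0.0609
gripper_force: 45.8
```

Emit:
drive_tool:
  deltas:
    - {"linear": [0,0,1],"twist": 0,"claw": 1}
    - {"linear": [0,0,2],"twist": 0,"claw": 1}
    - {"linear": [0,0,2],"twist": 0,"claw": 1}
    - {"linear": [0,0,2],"twist": 0,"claw": 1}
    - {"linear": [0,0,2],"twist": 0,"claw": 1}
    - {"linear": [0,0,2],"twist": 0,"claw": 1}
    - {"linear": [0,0,20],"twist": 0,"claw": 1}
    - {"linear": [0,0,40],"twist": 0,"claw": 1}
    - {"linear": [0,0,65],"twist": 0,"claw": 1}
    - {"linear": [0,0,65],"twist": 0,"claw": 1}
    - {"linear": [0,0,65],"twist": 0,"claw": 1}

```text
clock: 8.43
position: [0.6397, 0.2661, 0.141]
ee_rot: [-0.0, 0.987, 0.164, 0.002]
contact_force: [0.0, -0.1, -0.7]
width: 0.0853
gripper_force: 0.0
```

```bash
python3 snap.py r1
```

```text
8.4333 [0.6397 0.2661 0.141 ] 0.08533945139529593 [-2.000e-04  9.865e-01  1.637e-01  1.900e-03]
```

View pics/r1.png

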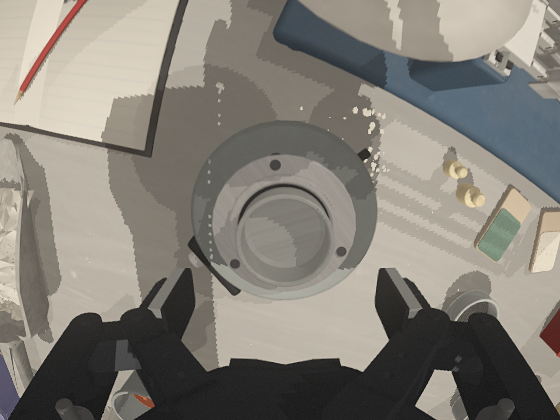

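The pan is inside the ring, with a dark gap visible on the far side. Its rim spans columns ~234–334 and its bottom is at row ~286.

Run:
```python
import pickle
from h import *
m,s=pickle.load(open("pics/r1.pkl","rb"))
for z in(.080,.084,.089):print(z,fit(m,z,.031,[.638,.266],234,334,None,286))
im=cv2.imread("pics/r1.png")
for c,z,r,col in [((.638,.266),.084,.031,(0,0,255)),((.638,.266),.061,.033,(0,255,0))]:
    cv2.polylines(im,[np.round(circ(m,c,z,r)*16).astype(int)],True,col,1,cv2.LINE_AA,4)
cv2.imwrite("pics/r1o.png",cv2.resize(im[150:310,190:380],None,fx=4,fy=3.75))
```

```text
0.08 (array([0.6361, 0.2644]), array([ 1.8, -1.8, -0.2]))
0.084 (array([0.6381, 0.2651]), array([ 0.8, -0.8, -0.1]))
0.089 (array([0.6407, 0.266 ]), array([-0.6,  0.6,  0.1]))
```

View pics/r1o.png

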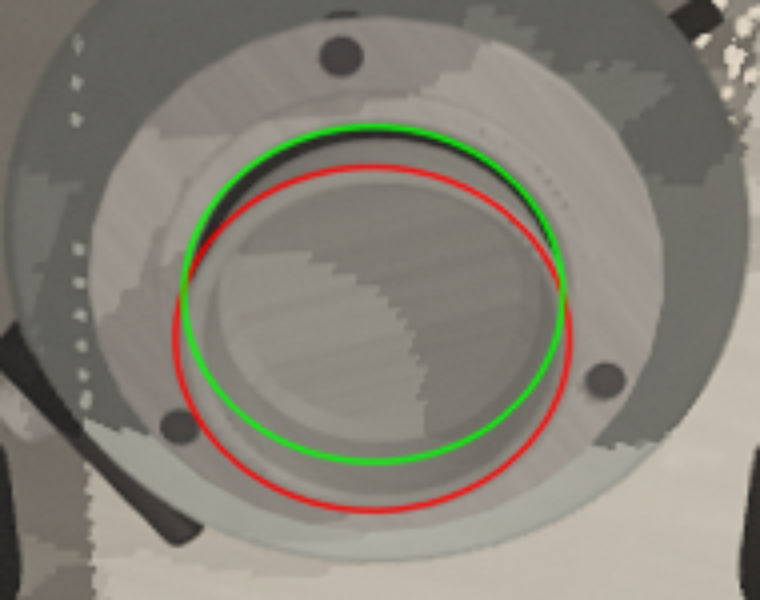

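The overlay matches: the pan's rim is at z≈84 mm, centred at (0.638,0.266), so it is seated level. Next is the fine sieve.

Emit:
drive_tool:
  deltas:
    - {"linear": [-8,-38,0],"twist": 0,"claw": 1}
    - {"linear": [-16,-76,0],"twist": 0,"claw": 1}
    - {"linear": [-24,-114,0],"twist": 0,"claw": 1}
    - {"linear": [-32,-152,0],"twist": 0,"claw": 1}
    - {"linear": [-40,-190,0],"twist": 0,"claw": 1}
    - {"linear": [-49,-229,-10],"twist": 0,"claw": 1}
    - {"linear": [-49,-229,-40],"twist": 0,"claw": 1}
    - {"linear": [-49,-229,-40],"twist": 0,"claw": 1}
    - {"linear": [-49,-229,-40],"twist": 0,"claw": 1}

```text
clock: 9.23
position: [0.5875, 0.0367, 0.097]
ee_rot: [-0.001, 0.987, 0.163, -0.003]
contact_force: [-0.1, 0.5, 0.4]
width: 0.0855
gripper_force: 0.0
```

Emit:
drive_tool:
  deltas:
    - {"linear": [0,0,-20],"twist": 0,"claw": 1}
    - {"linear": [0,0,-40],"twist": 0,"claw": 1}
    - {"linear": [0,0,-60],"twist": 0,"claw": 1}
    - {"linear": [0,0,-72],"twist": 0,"claw": 1}
    - {"linear": [0,0,-75],"twist": 0,"claw": 1}
    - {"linear": [0,0,-75],"twist": 0,"claw": 1}
    - {"linear": [0,0,-75],"twist": 0,"claw": 1}

```text
clock: 9.82
position: [0.5907, 0.0377, 0.0252]
ee_rot: [0.0, 0.986, 0.164, 0.001]
contact_force: [0.7, 0.5, 0.9]
width: 0.0849
gripper_force: 0.0
```

```bash
python3 snap.py g2
```

```text
9.8167 [0.5907 0.0377 0.0252] 0.08494993866079638 [1.000e-04 9.864e-01 1.643e-01 8.000e-04]
```

View pics/g2.png

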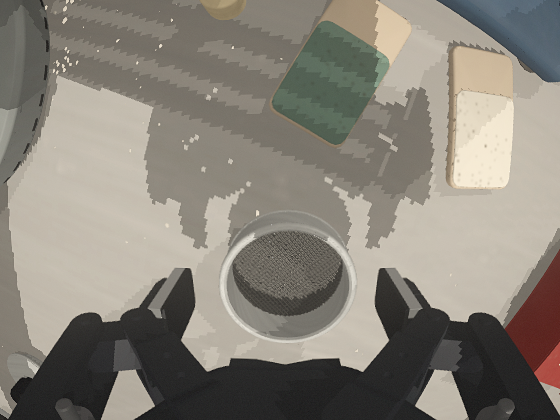

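The dense dark-mesh sieve is centred between the fingers, its rim spanning columns 219–356 with its bottom at row 342. I'll lower 3 mm, then grip and lift.

Emit:
drive_tool:
  deltas:
    - {"linear": [0,0,-3],"twist": 0,"claw": 0.5}
    - {"linear": [0,0,-3],"twist": 0,"claw": 0.5}
    - {"linear": [0,0,-3],"twist": 0,"claw": 0.5}
    - {"linear": [0,0,-3],"twist": 0,"claw": 0.5}
    - {"linear": [0,0,-3],"twist": 0,"claw": 0.5}
    - {"linear": [0,0,-3],"twist": 0,"claw": 0.5}
    - {"linear": [0,0,-3],"twist": 0,"claw": 0.5}
    - {"linear": [0,0,-3],"twist": 0,"claw": 0.5}
  squeeze: 40

```text
clock: 10.53
position: [0.5901, 0.0369, 0.0225]
ee_rot: [0.0, 0.987, 0.164, 0.001]
contact_force: [-1.0, 1.5, 5.5]
width: 0.0609
gripper_force: 43.3
```

```bash
python3 - <<'E'
import pickle
from h import *
m,s=pickle.load(open("pics/g2.pkl","rb"))
for z in(.026,.030,.034):print(z,fit(m,z,.031,[.59,.037],219,356,None,342))
E
python3 snap.py g2b
```

```text
0.026 (array([0.5891, 0.0347]), array([ 2.2, -2.2, -0.5]))
0.03 (array([0.5918, 0.0357]), array([ 0.1, -0.1, -0. ]))
0.034 (array([0.5946, 0.0367]), array([-2.2,  2.2,  0.6]))
10.5333 [0.5901 0.0369 0.0225] 0.06093496682422573 [0.000e+00 9.865e-01 1.635e-01 8.000e-04]
```

Emit:
drive_tool:
  deltas:
    - {"linear": [0,0,15],"twist": 0,"claw": 0.5}
    - {"linear": [0,0,30],"twist": 0,"claw": 0.5}
    - {"linear": [0,0,60],"twist": 0,"claw": 0.5}
    - {"linear": [0,0,90],"twist": 0,"claw": 0.5}
    - {"linear": [0,0,120],"twist": 0,"claw": 0.5}
    - {"linear": [0,0,130],"twist": 0,"claw": 0.5}
    - {"linear": [0,0,130],"twist": 0,"claw": 0.5}

```text
clock: 11.17
position: [0.5916, 0.0366, 0.1543]
ee_rot: [0.001, 0.987, 0.164, 0.003]
contact_force: [0.5, -0.2, -1.2]
width: 0.0611
gripper_force: 44.4
```

```bash
sleep 0; python3 snap.py g2c
python3 - <<'E'
import cv2,numpy as np
a=[cv2.imread(f"pics/{n}.png")[190:370,190:380] for n in("g2b","g2c")]
cv2.imwrite("pics/g2bc.png",cv2.resize(np.hstack(a),(760,360)))
E
```

```text
11.1667 [0.5916 0.0366 0.1543] 0.061131901352014295 [8.000e-04 9.865e-01 1.636e-01 3.200e-03]
```

View pics/g2bc.png

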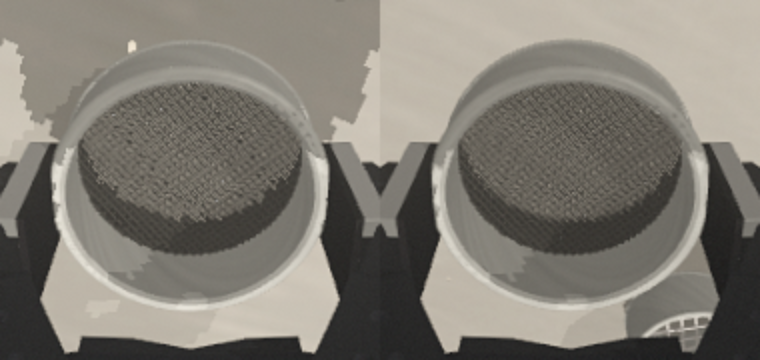

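Emit:
drive_tool:
  deltas:
    - {"linear": [8,38,0],"twist": 0,"claw": 0.5}
    - {"linear": [16,76,0],"twist": 0,"claw": 0.5}
    - {"linear": [24,114,0],"twist": 0,"claw": 0.5}
    - {"linear": [32,152,0],"twist": 0,"claw": 0.5}
    - {"linear": [40,190,0],"twist": 0,"claw": 0.5}
    - {"linear": [45,215,0],"twist": 0,"claw": 0.5}
    - {"linear": [48,228.5,-5],"twist": 0,"claw": 0.5}
    - {"linear": [48,228.5,-20],"twist": 0,"claw": 0.5}
    - {"linear": [48,228.5,-34],"twist": 0,"claw": 0.5}
    - {"linear": [48,228.5,-34],"twist": 0,"claw": 0.5}
    - {"linear": [48,228.5,-34],"twist": 0,"claw": 0.5}
    - {"linear": [48,228.5,-34],"twist": 0,"claw": 0.5}

```text
clock: 12.22
position: [0.6375, 0.2644, 0.1166]
ee_rot: [0.0, 0.987, 0.163, -0.001]
contact_force: [-0.3, -0.6, -0.9]
width: 0.0609
gripper_force: 44.4
```

Emit:
drive_tool:
  deltas:
    - {"linear": [0,0,-3],"twist": 0,"claw": 0.5}
    - {"linear": [0,0,-5],"twist": 0,"claw": 0.5}
    - {"linear": [0,0,-7],"twist": 0,"claw": 0.5}
    - {"linear": [0,0,-9],"twist": 0,"claw": 0.5}
    - {"linear": [0,0,-11],"twist": 0,"claw": 0.5}
    - {"linear": [0,0,-12],"twist": 0,"claw": 0.5}
    - {"linear": [0,0,-12],"twist": 0,"claw": 0.5}

```text
clock: 12.8
position: [0.6375, 0.2652, 0.105]
ee_rot: [0.0, 0.987, 0.164, -0.0]
contact_force: [-0.3, -0.1, -2.0]
width: 0.0608
gripper_force: 44.4
```

Emit:
drive_tool:
  deltas:
    - {"linear": [0.5,0,-1.5],"twist": 0,"claw": 0.5}
    - {"linear": [0.5,0,-3],"twist": 0,"claw": 0.5}
    - {"linear": [0.5,0,-4.5],"twist": 0,"claw": 0.5}
    - {"linear": [0.5,0,-5],"twist": 0,"claw": 0.5}
    - {"linear": [0.5,0,-5],"twist": 0,"claw": 0.5}

```text
clock: 13.22
position: [0.638, 0.2652, 0.1]
ee_rot: [0.0, 0.987, 0.164, -0.0]
contact_force: [0.2, -0.2, -2.5]
width: 0.0612
gripper_force: 44.4
```

Emit:
drive_tool:
  deltas:
    - {"linear": [0,0,-1],"twist": 0,"claw": 0.5}
    - {"linear": [0,0,-2],"twist": 0,"claw": 0.5}
    - {"linear": [0,0,-2],"twist": 0,"claw": 0.5}
    - {"linear": [0,0,-2],"twist": 0,"claw": 0.5}

```text
clock: 13.55
position: [0.6383, 0.2653, 0.0987]
ee_rot: [0.0, 0.987, 0.164, 0.0]
contact_force: [0.2, 0.1, 0.9]
width: 0.0611
gripper_force: 44.5
```

Contact is starting right at the expected height (0.0985). A little more to firm it up, then release.

Emit:
drive_tool:
  deltas:
    - {"linear": [0,0,-1],"twist": 0,"claw": 0.5}
    - {"linear": [0,0,-1.5],"twist": 0,"claw": 0.5}
    - {"linear": [0,0,-1.5],"twist": 0,"claw": 0.5}

```text
clock: 13.8
position: [0.6383, 0.2654, 0.0986]
ee_rot: [-0.0, 0.987, 0.164, 0.001]
contact_force: [-2.5, -0.8, 7.9]
width: 0.0608
gripper_force: 45.1
```

Emit:
drive_tool:
  deltas:
    - {"linear": [0,0,1],"twist": 0,"claw": 1}
    - {"linear": [0,0,1],"twist": 0,"claw": 1}
    - {"linear": [0,0,1],"twist": 0,"claw": 1}
    - {"linear": [0,0,1],"twist": 0,"claw": 1}
    - {"linear": [0,0,1],"twist": 0,"claw": 1}
    - {"linear": [0,0,1],"twist": 0,"claw": 1}
    - {"linear": [0,0,20],"twist": 0,"claw": 1}
    - {"linear": [0,0,40],"twist": 0,"claw": 1}
    - {"linear": [0,0,60],"twist": 0,"claw": 1}
    - {"linear": [0,0,60],"twist": 0,"claw": 1}
    - {"linear": [0,0,60],"twist": 0,"claw": 1}

```text
clock: 14.72
position: [0.6389, 0.2655, 0.158]
ee_rot: [-0.0, 0.987, 0.164, 0.001]
contact_force: [0.1, 1.4, -0.0]
width: 0.0853
gripper_force: 0.0
```

```bash
python3 snap.py r2
python3 - <<'E'
import pickle
from h import *
m,s=pickle.load(open("pics/r2.pkl","rb"))
im=cv2.imread("pics/r2.png")
for c,z,r,col in [((.638,.265),.106,.031,(0,0,255)),((.638,.265),.084,.031,(0,255,0))]:
    cv2.polylines(im,[np.round(circ(m,c,z,r)*16).astype(int)],True,col,1,cv2.LINE_AA,4)
a=im[160:320,190:380]
# coarse sieve location check crops from w1,w2 with predicted rim
out=[a]
for n in("w1","w2"):
    mm,_=pickle.load(open(f"pics/{n}.pkl","rb")); j=cv2.imread(f"pics/{n}.png")
    p=circ(mm,(.4575,-.0735),.044,.031); k=circ(mm,(.404,.2035),.036,.011)
    for q in(p,k): cv2.polylines(j,[np.round(q*16).astype(int)],True,(0,0,255),1,cv2.LINE_AA,4)
    for q in(p,k):
        c=q.mean(0).astype(int); x0=max(c[0]-47,0); out.append(cv2.resize(j[c[1]-40:c[1]+40,x0:x0+95],(190,160)))
cv2.imwrite("pics/r2o.png",cv2.resize(np.vstack([np.hstack([out[0],out[1],out[3]]),np.hstack([out[0],out[2],out[4]])]),(798,560)))
E
```

```text
14.7167 [0.6389 0.2655 0.158 ] 0.08534416778021364 [-1.000e-04  9.865e-01  1.637e-01  1.400e-03]
```

View pics/r2o.png

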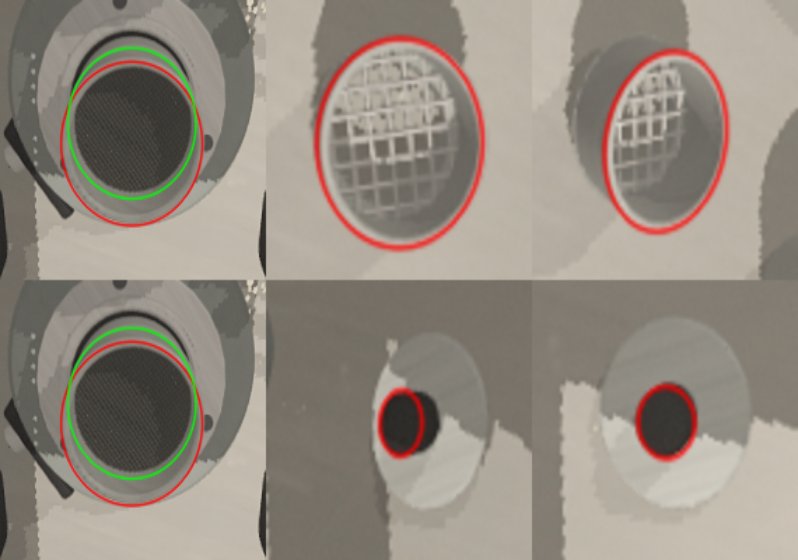

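Left panels: the fine sieve is seated, with its rim matching z≈106 mm. Right panels: the coarse rim at (0.4575,−0.0735, z 44 mm) and the knob at (0.404,0.2035, z 36 mm) fit in both views. Next is the coarse sieve.

Emit:
drive_tool:
  deltas:
    - {"linear": [-18,-34,0],"twist": 0,"claw": 1}
    - {"linear": [-36,-68,0],"twist": 0,"claw": 1}
    - {"linear": [-54,-102,0],"twist": 0,"claw": 1}
    - {"linear": [-72,-136,0],"twist": 0,"claw": 1}
    - {"linear": [-90,-170,0],"twist": 0,"claw": 1}
    - {"linear": [-108,-204,0],"twist": 0,"claw": 1}
    - {"linear": [-127,-238,0],"twist": 0,"claw": 1}
    - {"linear": [-145,-272,0],"twist": 0,"claw": 1}
    - {"linear": [-163,-306,0],"twist": 0,"claw": 1}
    - {"linear": [-181,-339,-20],"twist": 0,"claw": 1}
    - {"linear": [-181,-339,-50],"twist": 0,"claw": 1}
    - {"linear": [-181,-339,-50],"twist": 0,"claw": 1}

```text
clock: 15.77
position: [0.4517, -0.074, 0.1022]
ee_rot: [-0.003, 0.987, 0.162, -0.005]
contact_force: [-0.6, 0.3, -0.5]
width: 0.0851
gripper_force: 0.0
```

Emit:
drive_tool:
  deltas:
    - {"linear": [0,0,-15],"twist": 0,"claw": 1}
    - {"linear": [0,0,-30],"twist": 0,"claw": 1}
    - {"linear": [0,0,-50],"twist": 0,"claw": 1}
    - {"linear": [0,0,-65],"twist": 0,"claw": 1}
    - {"linear": [0,0,-74],"twist": 0,"claw": 1}
    - {"linear": [0,0,-74],"twist": 0,"claw": 1}
    - {"linear": [0,0,-74],"twist": 0,"claw": 1}

```text
clock: 16.35
position: [0.4573, -0.0731, 0.0327]
ee_rot: [-0.0, 0.986, 0.164, -0.0]
contact_force: [0.3, -1.0, -0.3]
width: 0.0852
gripper_force: 0.0
```

```bash
python3 snap.py g3
python3 - <<'E'
import pickle
from h import *
m,s=pickle.load(open("pics/g3.pkl","rb")); j=cv2.imread("pics/g3.png")
cv2.polylines(j,[np.round(circ(m,(.4575,-.0735),.044,.031)*16).astype(int)],True,(0,0,255),1,cv2.LINE_AA,4)
cv2.imwrite("pics/g3o.png",j)
E
```

```text
16.35 [ 0.4573 -0.0731  0.0327] 0.08520518789466934 [-3.000e-04  9.864e-01  1.641e-01 -5.000e-04]
```

View pics/g3o.png

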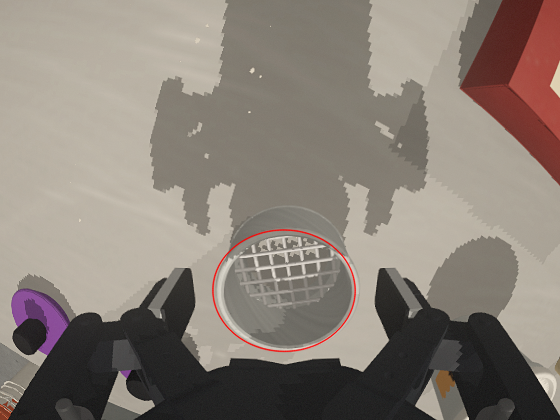

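The coarse sieve sits centred between the fingers (rim 215–354), matching the prediction. I'll grip it and lift.

Emit:
drive_tool:
  deltas:
    - {"linear": [0,0,-2],"twist": 0,"claw": 0.5}
    - {"linear": [0,0,-2],"twist": 0,"claw": 0.5}
    - {"linear": [0,0,-2],"twist": 0,"claw": 0.5}
    - {"linear": [0,0,-2],"twist": 0,"claw": 0.5}
    - {"linear": [0,0,-2],"twist": 0,"claw": 0.5}
    - {"linear": [0,0,-2],"twist": 0,"claw": 0.5}
    - {"linear": [0,0,-2],"twist": 0,"claw": 0.5}
    - {"linear": [0,0,-2],"twist": 0,"claw": 0.5}
  squeeze: 40

```text
clock: 17.07
position: [0.4578, -0.0738, 0.0319]
ee_rot: [0.0, 0.987, 0.164, 0.001]
contact_force: [-1.0, 0.8, 5.4]
width: 0.0612
gripper_force: 43.1
```

Emit:
drive_tool:
  deltas:
    - {"linear": [0,0,15],"twist": 0,"claw": 0.5}
    - {"linear": [0,0,30],"twist": 0,"claw": 0.5}
    - {"linear": [0,0,60],"twist": 0,"claw": 0.5}
    - {"linear": [0,0,90],"twist": 0,"claw": 0.5}
    - {"linear": [0,0,120],"twist": 0,"claw": 0.5}
    - {"linear": [0,0,145],"twist": 0,"claw": 0.5}
    - {"linear": [0,0,145],"twist": 0,"claw": 0.5}
    - {"linear": [0,0,145],"twist": 0,"claw": 0.5}

```text
clock: 17.73
position: [0.4578, -0.074, 0.1772]
ee_rot: [0.001, 0.987, 0.164, 0.002]
contact_force: [-0.2, -0.2, -1.4]
width: 0.0613
gripper_force: 44.5
```

Emit:
drive_tool:
  deltas:
    - {"linear": [15,28,0],"twist": 0,"claw": 0.5}
    - {"linear": [31,57,0],"twist": 0,"claw": 0.5}
    - {"linear": [49,91,0],"twist": 0,"claw": 0.5}
    - {"linear": [67,125,0],"twist": 0,"claw": 0.5}
    - {"linear": [85,159,0],"twist": 0,"claw": 0.5}
    - {"linear": [103,193,0],"twist": 0,"claw": 0.5}
    - {"linear": [121,227,0],"twist": 0,"claw": 0.5}
    - {"linear": [139,261,0],"twist": 0,"claw": 0.5}
    - {"linear": [157,295,0],"twist": 0,"claw": 0.5}
    - {"linear": [173,325,0],"twist": 0,"claw": 0.5}
    - {"linear": [181,339,0],"twist": 0,"claw": 0.5}
    - {"linear": [181,339,0],"twist": 0,"claw": 0.5}

```text
clock: 18.73
position: [0.6386, 0.2689, 0.1722]
ee_rot: [-0.001, 0.986, 0.165, -0.001]
contact_force: [0.1, -0.7, -0.8]
width: 0.0609
gripper_force: 44.5
```

Emit:
drive_tool:
  deltas:
    - {"linear": [0,0,-5],"twist": 0,"claw": 0.5}
    - {"linear": [0,0,-15],"twist": 0,"claw": 0.5}
    - {"linear": [0,0,-25],"twist": 0,"claw": 0.5}
    - {"linear": [0,0,-25],"twist": 0,"claw": 0.5}
    - {"linear": [0,0,-25],"twist": 0,"claw": 0.5}

```text
clock: 19.15
position: [0.637, 0.2639, 0.1493]
ee_rot: [0.0, 0.987, 0.163, -0.002]
contact_force: [0.3, 0.4, -2.1]
width: 0.0613
gripper_force: 44.5
```

Emit:
drive_tool:
  deltas:
    - {"linear": [0.5,0.5,-3],"twist": 0,"claw": 0.5}
    - {"linear": [0.5,0.5,-6],"twist": 0,"claw": 0.5}
    - {"linear": [0.5,0.5,-9],"twist": 0,"claw": 0.5}
    - {"linear": [0.5,0.5,-9],"twist": 0,"claw": 0.5}
    - {"linear": [0.5,0.5,-9],"twist": 0,"claw": 0.5}

```text
clock: 19.57
position: [0.6386, 0.2657, 0.1417]
ee_rot: [0.0, 0.987, 0.164, -0.0]
contact_force: [-0.2, 1.0, -1.5]
width: 0.0611
gripper_force: 44.5
```

Emit:
drive_tool:
  deltas:
    - {"linear": [0,0,-2],"twist": 0,"claw": 0.5}
    - {"linear": [0,0,-4],"twist": 0,"claw": 0.5}
    - {"linear": [0,0,-6],"twist": 0,"claw": 0.5}
    - {"linear": [0,0,-8],"twist": 0,"claw": 0.5}
    - {"linear": [0,0,-10],"twist": 0,"claw": 0.5}
    - {"linear": [0,0,-10],"twist": 0,"claw": 0.5}
    - {"linear": [0,0,-10],"twist": 0,"claw": 0.5}

```text
clock: 20.15
position: [0.6386, 0.2657, 0.1316]
ee_rot: [0.0, 0.987, 0.164, -0.0]
contact_force: [-0.8, 0.4, -1.1]
width: 0.0612
gripper_force: 44.5
```

Emit:
drive_tool:
  deltas:
    - {"linear": [0,0,-1],"twist": 0,"claw": 0.5}
    - {"linear": [0,0,-2],"twist": 0,"claw": 0.5}
    - {"linear": [0,0,-2],"twist": 0,"claw": 0.5}
    - {"linear": [0,0,-2],"twist": 0,"claw": 0.5}

```text
clock: 20.48
position: [0.6388, 0.2658, 0.1301]
ee_rot: [0.0, 0.987, 0.164, 0.0]
contact_force: [0.8, 0.5, -0.0]
width: 0.0612
gripper_force: 44.6
```

Contact is beginning at the expected height (TCP ~0.1295).

Emit:
drive_tool:
  deltas:
    - {"linear": [0,0,-1],"twist": 0,"claw": 0.5}
    - {"linear": [0,0,-2],"twist": 0,"claw": 0.5}
    - {"linear": [0,0,-2],"twist": 0,"claw": 0.5}

```text
clock: 20.73
position: [0.6389, 0.2658, 0.13]
ee_rot: [-0.0, 0.987, 0.164, 0.001]
contact_force: [-2.1, -0.2, 7.8]
width: 0.0612
gripper_force: 45.4
```

Emit:
drive_tool:
  deltas:
    - {"linear": [0,0,1.5],"twist": 0,"claw": 1}
    - {"linear": [0,0,1.5],"twist": 0,"claw": 1}
    - {"linear": [0,0,1.5],"twist": 0,"claw": 1}
    - {"linear": [0,0,1.5],"twist": 0,"claw": 1}
    - {"linear": [0,0,1.5],"twist": 0,"claw": 1}
    - {"linear": [0,0,1.5],"twist": 0,"claw": 1}
    - {"linear": [0,0,20],"twist": 0,"claw": 1}
    - {"linear": [0,0,40],"twist": 0,"claw": 1}
    - {"linear": [0,0,60],"twist": 0,"claw": 1}
    - {"linear": [0,0,60],"twist": 0,"claw": 1}
    - {"linear": [0,0,60],"twist": 0,"claw": 1}

```text
clock: 21.65
position: [0.6394, 0.266, 0.189]
ee_rot: [-0.0, 0.987, 0.164, 0.001]
contact_force: [-0.7, 0.8, -0.4]
width: 0.085
gripper_force: 0.0
```

```bash
python3 snap.py r3
python3 - <<'E'
import pickle
from h import *
m,s=pickle.load(open("pics/r3.pkl","rb"))
g=cv2.cvtColor(cv2.imread("pics/r3.png"),cv2.COLOR_BGR2GRAY)
# score hypothesised rim circle by radial gradient strength
gx,gy=cv2.Sobel(g,cv2.CV_32F,1,0),cv2.Sobel(g,cv2.CV_32F,0,1); G=cv2.GaussianBlur(np.hypot(gx,gy),(0,0),.8)
def sc(c,z,r):
    P=circ(m,c,z,r).astype(np.float32); return cv2.remap(G,P[:,:1],P[:,1:],cv2.INTER_LINEAR).mean()
best=sorted(((sc((x,y),z,.031)+sc((x,y),z,.028)),x,y,z) for x in np.arange(.633,.644,.001) for y in np.arange(.260,.272,.001) for z in (.136,.139,.142,.145,.148,.152))[-6:]
print(np.round(best,4))
E
```

```text
21.65 [0.6394 0.266  0.189 ] 0.08498166842252806 [-2.000e-04  9.865e-01  1.637e-01  1.400e-03]
[[1.699462e+02 6.350000e-01 2.620000e-01 1.390000e-01]
 [1.701470e+02 6.340000e-01 2.640000e-01 1.390000e-01]
 [1.718246e+02 6.340000e-01 2.650000e-01 1.390000e-01]
 [1.741913e+02 6.350000e-01 2.650000e-01 1.360000e-01]
 [1.771070e+02 6.390000e-01 2.650000e-01 1.420000e-01]
 [1.804425e+02 6.350000e-01 2.640000e-01 1.360000e-01]]
```

The rim hypothesis at z=0.142 near (0.639,0.265), which is home, is among the best scores, and the contact height agrees. Now the lid.

Emit:
drive_tool:
  deltas:
    - {"linear": [-36,-10,0],"twist": 0,"claw": 1}
    - {"linear": [-75,-20,0],"twist": 0,"claw": 1}
    - {"linear": [-114,-30,0],"twist": 0,"claw": 0.6}
    - {"linear": [-153,-40,0],"twist": 0,"claw": 0.6}
    - {"linear": [-192,-51,0],"twist": 0,"claw": 0.6}
    - {"linear": [-225,-60,0],"twist": 0,"claw": 0.6}
    - {"linear": [-235,-62.5,-30],"twist": 0,"claw": 0.6}
    - {"linear": [-235,-62.5,-60],"twist": 0,"claw": 0.6}
    - {"linear": [-235,-62.5,-90],"twist": 0,"claw": 0.6}
    - {"linear": [-235,-62.5,-110],"twist": 0,"claw": 0.6}
    - {"linear": [-235,-62.5,-110],"twist": 0,"claw": 0.6}
    - {"linear": [-235,-62.5,-110],"twist": 0,"claw": 0.6}

```text
clock: 22.7
position: [0.4021, 0.2027, 0.0764]
ee_rot: [0.0, 0.987, 0.164, -0.002]
contact_force: [0.3, -0.2, -0.0]
width: 0.051
gripper_force: 0.0
```

```bash
python3 snap.py g4
python3 - <<'E'
import pickle
from h import *
m,s=pickle.load(open("pics/g4.pkl","rb")); j=cv2.imread("pics/g4.png");g=cv2.cvtColor(j,cv2.COLOR_BGR2GRAY)
c=project(m,[.404,.2035,.036],1).astype(int);print(c,g[c[1],c[0]])
n,lab,st,_=cv2.connectedComponentsWithStats((g<75).astype(np.uint8));print(st[lab[c[1],c[0]]])
P=circ(m,(.404,.2035),.036,.011);print(P.min(0),P.max(0))
E
```

```text
22.7 [0.4021 0.2027 0.0764] 0.05103315594518208 [ 4.000e-04  9.865e-01  1.636e-01 -2.300e-03]
[282 246] 83
[     0      0    560    420 190164]
[263.83714541 228.49392586] [302.15081379 263.73895587]
```

Run:
```python
import cv2
g=cv2.cvtColor(cv2.imread("pics/g4.png"),cv2.COLOR_BGR2GRAY)
print(g.mean(),"row",g[246,246:322:2]);print("row255",g[255,246:322:2]);print("col",g[210:300:2,283])
```

```text
129.82121598639455 row [197 197 198 196 195 195 195 199  82  77  79  79  79  80  81  81  80  82
  83  80  82  80  81  80  76  80  53 212 206 205 206 207 207 204 204 203
 202 202]
row255 [194 195 196 196 197 197 195 196 196 201  77  81  82  84  84  82  84  84
  85  82  81  84  82  83  62 209 208 208 209 209 208 209 209 208 207 208
 206 187]
col [144 144 143 141 144  72  56  59  59  59  59  71  77  77  79  79  80  80
  82  82  81  84  81  84  83  82 191 212 214 209 210 216 197 185 185 186
 187 186 186 186 186 185 184 184 185]
```

Emit:
drive_tool:
  deltas:
    - {"linear": [1,2,-10],"twist": 0,"claw": 0.6}
    - {"linear": [1,2,-20],"twist": 0,"claw": 0.6}
    - {"linear": [1,2,-32],"twist": 0,"claw": 0.6}
    - {"linear": [1,2,-42],"twist": 0,"claw": 0.6}
    - {"linear": [1,2,-46],"twist": 0,"claw": 0.6}
    - {"linear": [1,2,-46],"twist": 0,"claw": 0.6}
    - {"linear": [1,2,-46],"twist": 0,"claw": 0.6}

```text
clock: 23.33
position: [0.4055, 0.2055, 0.0327]
ee_rot: [-0.0, 0.987, 0.164, 0.001]
contact_force: [-0.4, 0.0, 0.5]
width: 0.0513
gripper_force: 0.0
```

Emit:
drive_tool:
  deltas:
    - {"linear": [0,0,-1],"twist": 0,"claw": 0.1}
    - {"linear": [0,0,-1],"twist": 0,"claw": 0.1}
    - {"linear": [0,0,-1],"twist": 0,"claw": 0.1}
    - {"linear": [0,0,-1],"twist": 0,"claw": 0.1}
    - {"linear": [0,0,-1],"twist": 0,"claw": 0.1}
    - {"linear": [0,0,-1],"twist": 0,"claw": 0.1}
    - {"linear": [0,0,-1],"twist": 0,"claw": 0.1}
    - {"linear": [0,0,-1],"twist": 0,"claw": 0.1}
    - {"linear": [0,0,-1],"twist": 0,"claw": 0.1}
    - {"linear": [0,0,-1],"twist": 0,"claw": 0.1}
  squeeze: 40

```text
clock: 24.17
position: [0.4052, 0.2054, 0.0316]
ee_rot: [-0.0, 0.987, 0.164, 0.001]
contact_force: [-0.4, 0.5, 5.6]
width: 0.0204
gripper_force: 38.9
```

Emit:
drive_tool:
  deltas:
    - {"linear": [0,0,15],"twist": 0,"claw": 0.1}
    - {"linear": [0,0,30],"twist": 0,"claw": 0.1}
    - {"linear": [0,0,60],"twist": 0,"claw": 0.1}
    - {"linear": [0,0,90],"twist": 0,"claw": 0.1}
    - {"linear": [0,0,120],"twist": 0,"claw": 0.1}
    - {"linear": [0,0,155],"twist": 0,"claw": 0.1}
    - {"linear": [0,0,165],"twist": 0,"claw": 0.1}
    - {"linear": [0,0,165],"twist": 0,"claw": 0.1}
    - {"linear": [0,0,165],"twist": 0,"claw": 0.1}

```text
clock: 24.92
position: [0.4045, 0.2052, 0.1959]
ee_rot: [0.0, 0.987, 0.164, 0.0]
contact_force: [-0.4, -0.7, -0.5]
width: 0.0201
gripper_force: 39.2
```

```bash
python3 snap.py g4b
python3 - <<'E'
import cv2
g=cv2.cvtColor(cv2.imread("pics/g4b.png"),cv2.COLOR_BGR2GRAY)
for r in(215,230,245,255,275,290,305):print(r,g[r,200:372:4])
print(g[200:340:3,284])
E
```

```text
24.9167 [0.4045 0.2052 0.1959] 0.020105887393998403 [0.000e+00 9.865e-01 1.637e-01 3.000e-04]
215 [137 136 137 137 137 137 137 170 203 204 202 203 204 205 206 187 148 151
 156 158 160 157 156 156 160 158 164 166 209 207 207 207 207 206 207 208
 208 209 210 208 208 208 204]
230 [136 135 137 137 137 136 137 132 201 203 144 153 152 154 153 154 156 155
 153 153 151 151 150 149 149 152 153 153 155 155 154 155 157 210 207 205
 206 205 204 204 205 207 204]
245 [135 134 136 137 136 136 136 137 149 151 152 151 150 151 151 152 152 152
 153 154 155 153 154 155 154 154 154 153 152 152 152 153 154 153 153 168
 203 204 204 204 204 204 206]
255 [137 138 139 139 137 136 137 143 153 153 153 153 154 155 153 153 151 150
 152 151 158 159 159 151 150 149 147 147 148 150 150 150 154 152 153 153
 209 205 134 138 137 140 111]
275 [131 133 134 133 133 134 133 128  50  50  46  68 130 131 107  47  37  41
  39  43  39  40  43  42  40  38  42  44  64 131 130 131  52  52  49 152
 100 132 131 132 131  83  89]
290 [145 147 146 146 128 112 123  44  47  44  37 129 129 130  42  42  39  39
  42  38  39  39  37  39  34  35  37  35  41 121 128 130 121  48  50  48
 139 123 124 122 122  49  73]
305 [145 144 144 146 102  45  44  44  41  43  43  42  46  45  47  41 125 128
  33  31  31  34  35  32  30 107 150  35  42  39  44  43  42  45  46  42
  45  47  34 206 205 205 201]
[207 207 207 208 156 157 153 153 155 154 151 150 152 153 153 153 155 152
 154  46  46  44  43  39  40  40  45  41  39  35  39  35  37  36  33  34
  34 134 140 144  86  89  88  88  87 105 103]
```

Run:
```python
import pickle
from h import *
m,s=pickle.load(open("pics/g4b.pkl","rb")); p=s["position"]
P=circ(m,p[:2],p[2]-.0316+.012,.031);i=P[:,1]<262
print("pred top",P[:,1].min(),"row255",P[np.abs(P[:,1]-255)<2],"row230",P[np.abs(P[:,1]-230)<2])
g=cv2.cvtColor(cv2.imread("pics/g4b.png"),cv2.COLOR_BGR2GRAY)
print(g[255,220:236],g[255,336:348],g[230,232:246],g[230,324:336],g[204:218,284])
```

```text
pred top 208.1554201218212 row255 [[224.16630053 253.7860311 ]
 [223.90274709 255.66452893]
 [342.07060862 255.27241126]
 [341.77912505 253.39191754]] row230 [[235.61388833 229.17985328]
 [234.33186242 230.75650636]
 [332.48465226 231.99996729]
 [331.24270028 230.39174501]
 [329.93330858 228.82209592]]
[136 136 136 136 137 137 124 141 143 153 155 154 153 153 153 153] [153 151 154 152 153 152 156 159 209 206 204 204] [201 201 201 202 203 205 182 147 144 144 144 151 153 152] [155 154 157 158 157 161 158 179 210 207 206 206] [207 207 207 207 207 208 189 158 156 154 161 157 152 152]
```

Emit:
drive_tool:
  deltas:
    - {"linear": [15,4,0],"twist": 0,"claw": 0.1}
    - {"linear": [40,10,0],"twist": 0,"claw": 0.1}
    - {"linear": [70,18,0],"twist": 0,"claw": 0.1}
    - {"linear": [105,27,0],"twist": 0,"claw": 0.1}
    - {"linear": [140,36,0],"twist": 0,"claw": 0.1}
    - {"linear": [175,45,0],"twist": 0,"claw": 0.1}
    - {"linear": [205,53,0],"twist": 0,"claw": 0.1}
    - {"linear": [225,58,0],"twist": 0,"claw": 0.1}
    - {"linear": [234.5,60.5,0],"twist": 0,"claw": 0.1}
    - {"linear": [234.5,60.5,-8],"twist": 0,"claw": 0.1}
    - {"linear": [234.5,60.5,-16],"twist": 0,"claw": 0.1}
    - {"linear": [234.5,60.5,-16],"twist": 0,"claw": 0.1}

```text
clock: 25.97
position: [0.6361, 0.2649, 0.1754]
ee_rot: [0.001, 0.987, 0.164, -0.004]
contact_force: [-0.7, 0.2, -1.1]
width: 0.0202
gripper_force: 39.2
```

Emit:
drive_tool:
  deltas:
    - {"linear": [0,0,0],"twist": 0,"claw": 0.1}
    - {"linear": [0,0,0],"twist": 0,"claw": 0.1}
    - {"linear": [0,0,0],"twist": 0,"claw": 0.1}

```text
clock: 26.22
position: [0.6386, 0.2657, 0.1804]
ee_rot: [0.0, 0.987, 0.164, 0.0]
contact_force: [0.3, 0.4, -2.0]
width: 0.0201
gripper_force: 39.2
```

Emit:
drive_tool:
  deltas:
    - {"linear": [0.8,0.2,-2],"twist": 0,"claw": 0.1}
    - {"linear": [0.8,0.2,-4],"twist": 0,"claw": 0.1}
    - {"linear": [0.8,0.2,-6],"twist": 0,"claw": 0.1}
    - {"linear": [0.8,0.2,-8],"twist": 0,"claw": 0.1}
    - {"linear": [0.8,0.2,-10],"twist": 0,"claw": 0.1}
    - {"linear": [0.8,0.2,-12],"twist": 0,"claw": 0.1}
    - {"linear": [0.8,0.2,-12],"twist": 0,"claw": 0.1}
    - {"linear": [0.8,0.2,-12],"twist": 0,"claw": 0.1}

```text
clock: 26.88
position: [0.6399, 0.2659, 0.1675]
ee_rot: [0.0, 0.987, 0.164, -0.0]
contact_force: [0.9, 0.3, -0.2]
width: 0.02
gripper_force: 39.2
```

Emit:
drive_tool:
  deltas:
    - {"linear": [0,0,-1],"twist": 0,"claw": 0.1}
    - {"linear": [0,0,-2],"twist": 0,"claw": 0.1}
    - {"linear": [0,0,-2],"twist": 0,"claw": 0.1}
    - {"linear": [0,0,-2],"twist": 0,"claw": 0.1}

```text
clock: 27.22
position: [0.64, 0.266, 0.1658]
ee_rot: [0.0, 0.987, 0.164, 0.0]
contact_force: [0.0, -0.5, -1.5]
width: 0.0204
gripper_force: 39.3
```

Emit:
drive_tool:
  deltas:
    - {"linear": [0,0,-1],"twist": 0,"claw": 0.1}
    - {"linear": [0,0,-2],"twist": 0,"claw": 0.1}
    - {"linear": [0,0,-2],"twist": 0,"claw": 0.1}

```text
clock: 27.47
position: [0.6402, 0.266, 0.1657]
ee_rot: [-0.0, 0.987, 0.164, 0.001]
contact_force: [-2.2, -0.9, 5.6]
width: 0.0202
gripper_force: 40.0
```

Emit:
drive_tool:
  deltas:
    - {"linear": [0,0,-1],"twist": 0,"claw": 0.1}
    - {"linear": [0,0,-1],"twist": 0,"claw": 0.1}

```text
clock: 27.63
position: [0.6403, 0.2661, 0.1657]
ee_rot: [-0.0, 0.987, 0.164, 0.001]
contact_force: [-2.8, -0.7, 9.0]
width: 0.0199
gripper_force: 40.3
```

The lid is firm at exactly the home height. I'll release and back off.

Emit:
drive_tool:
  deltas:
    - {"linear": [0,0,1.5],"twist": 0,"claw": 0.6}
    - {"linear": [0,0,1.5],"twist": 0,"claw": 0.6}
    - {"linear": [0,0,1.5],"twist": 0,"claw": 0.6}
    - {"linear": [0,0,1.5],"twist": 0,"claw": 0.6}
    - {"linear": [0,0,1.5],"twist": 0,"claw": 0.6}
    - {"linear": [0,0,20],"twist": 0,"claw": 0.6}
    - {"linear": [0,0,45],"twist": 0,"claw": 0.6}
    - {"linear": [0,0,70],"twist": 0,"claw": 0.6}
    - {"linear": [0,0,80],"twist": 0,"claw": 0.6}

```text
clock: 28.38
position: [0.6414, 0.2664, 0.2463]
ee_rot: [-0.0, 0.987, 0.164, 0.003]
contact_force: [0.9, 0.7, 0.8]
width: 0.0515
gripper_force: 0.0
```

Emit:
drive_tool:
  deltas:
    - {"linear": [-40,-20,0],"twist": 0,"claw": 0.6}
    - {"linear": [-80,-40,0],"twist": 0,"claw": 0.6}
    - {"linear": [-110,-60,0],"twist": 0,"claw": 0.6}
    - {"linear": [-140,-80,0],"twist": 0,"claw": 0.6}
    - {"linear": [-160,-100,-40],"twist": 0,"claw": 0.6}
    - {"linear": [-160,-120,-60],"twist": 0,"claw": 0.6}
    - {"linear": [-160,-120,-60],"twist": 0,"claw": 0.6}
    - {"linear": [-160,-120,-60],"twist": 0,"claw": 0.6}

```text
clock: 29.05
position: [0.4784, 0.1451, 0.1814]
ee_rot: [-0.0, 0.987, 0.163, -0.002]
contact_force: [0.8, 0.5, 0.1]
width: 0.0512
gripper_force: 0.0
```

```bash
python3 snap.py f
python3 - <<'E'
import pickle
from h import *
from rig import eyes
im=cv2.imread("pics/f.png"); sc=cv2.cvtColor(eyes.get_image("scene"),cv2.COLOR_RGB2BGR); m=pickle.load(open("pics/f.pkl","rb"))[0]; ms=eyes.camera_model("scene")
raw=im.copy()
for mm,j,fi in((m,im,True),(ms,sc,False)):
  for z,r in((.146,.031),(.106,.031),(.084,.031),(.170,.011)):
    cv2.polylines(j,[np.round(circ(mm,(.6385,.2655),z,r,fi)*16).astype(int)],True,(0,0,255),1,cv2.LINE_AA,4)
c=project(m,[.6385,.2655,.11],1).astype(int);d=project(ms,[.6385,.2655,.11]).astype(int);print(c,d)
x,y=max(c[0]-95,0),max(c[1]-75,0)
a=[cv2.resize(k[y:y+150,x:x+190],(400,300)) for k in(im,raw)]
b=cv2.resize(sc[max(d[1]-60,0):d[1]+90,max(d[0]-100,0):d[0]+100],(400,300)); e=cv2.resize(raw,(400,300))
cv2.imwrite("pics/fo.png",np.vstack([np.hstack(a),np.hstack([b,e])]))
E
```

```text
29.05 [0.4784 0.1451 0.1814] 0.05118326473062937 [-1.000e-04  9.867e-01  1.627e-01 -1.700e-03]
[188 -44] [271 171]
```

View pics/fo.png

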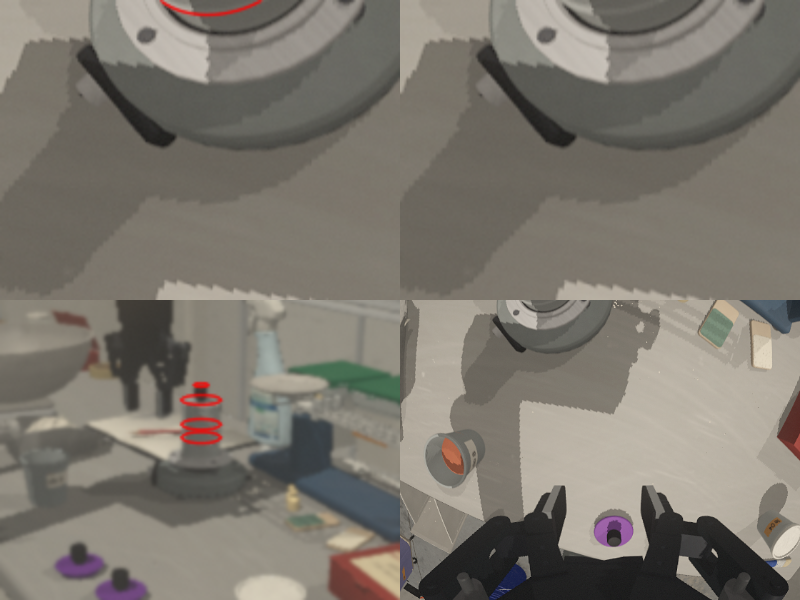

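The scene view shows the full stack upright, with the rims and knob on the predicted rings. The decoys, cups and weight are undisturbed, so I'm handing in.

```bash
python3 -c "
from rig import manip
print(manip.sign_off())"
```

```text
the job is handed in; nothing more can be done
None
```

The stack is built on the shaker in order (pan, fine sieve, coarse sieve, lid), each piece seated at its expected height, and the job was handed in at about 29 s; the cups, the brass weight and the purple look-alikes were not touched.

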